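Sort the laundry-room service spares

TASK

Sort the spare parts left on the laundry-room table: the two machine levelling feet go into the oblong twin tray, one in each bay, the two brass hose couplings go side by side into the round dish, and the T-bar tap handle goes into the square tray. Stand every part upright and flat on the floor of its tray, let go, and leave the detergent bottle and the wrench where they are.

Things in the scene. Friction and masses are not known exactly. Their poses are not given: they have to be found in the camera images.
- foot_a: machine levelling foot standing upright: round black rubber base 44 dia x 14 high, hexagon 22 across flats from 14 to 22 mm height, then an upright steel stud 12 dia up to 60 mm height (best grip: the stud). About 90 g. Origin: centre of its underside, z up along the stud. There are two alike.
- foot_b: machine levelling foot standing upright: round black rubber base 44 dia x 14 high, hexagon 22 across flats from 14 to 22 mm height, then an upright steel stud 12 dia up to 60 mm height (best grip: the stud). About 90 g. Origin: centre of its underside, z up along the stud. There are two alike.
- nut_a: brass hose coupling standing on its hexagon: hexagon 36 across flats (42 across corners) x 16 high, above it a round tubular neck 24 outer dia from 16 to 40 mm height, open at the top (best grip: the neck). About 110 g. Origin: centre of its underside, z up along its axis. There are two alike.
- nut_b: brass hose coupling standing on its hexagon: hexagon 36 across flats (42 across corners) x 16 high, above it a round tubular neck 24 outer dia from 16 to 40 mm height, open at the top (best grip: the neck). About 110 g. Origin: centre of its underside, z up along its axis. There are two alike.
- tap_handle: steel T-bar tap handle standing upright: round base 36 dia x 8 high tapering to a neck 16 dia at 16 mm height, the neck going up to 42 mm, and a level round bar 14 dia, 74 long overall, centred on the neck along the handle's x axis, bar axis at 36 mm height (best grip: across the bar at the middle, fingers closing along the handle's y axis). About 120 g. Origin: centre of its underside, z up.
- twin_tray: fixed blue plastic oblong tray with two bays, 78 (its x) by 152 (its y) outside, 17 high; walls and the divider across its middle 4 thick, floor 4 thick; each bay is 70 by 70 inside, bay centres at y = +37 and -37 mm in the tray's frame. Origin: centre of its underside (on the table), z up.
- round_dish: fixed blue plastic round dish, 124 outside dia, 17 high, wall 4 thick, floor 4 thick, 116 inside dia. Origin: centre of its underside (on the table), z up. Two couplings fit side by side, 26 mm either side of the centre.
- square_tray: fixed blue plastic square tray without divider, 94 by 94 outside, 17 high, walls 4 thick, floor 4 thick, 86 by 86 inside. Origin: centre of its underside (on the table), z up.
- detergent: bystander: loose upright white detergent bottle, 72 dia, 170 high, to the right of the work. Origin: centre of its underside.
- wrench: bystander: loose steel wrench 170 long lying flat beyond the trays, along its x axis. Origin: under the middle of its length.
There are look-alikes about, which are no part of the job. Leave any blue or green look-alike of the foot_a alone. Leave any purple look-alike of the square_tray alone.

How it is judged:
By the outcome, as a careful person would: the job done as asked, in the order asked, and still so for the second after the job is handed in, with the robot touching nothing.
It also fails if it takes over 128 s, if anything falls off the work surface, if the arm or the gripper's body presses on something with over 40 N, if the wrist force passes 120 N, or if a joint passes its speed limit or range.

ROBOT

A 6-joint arm with a two-finger parallel gripper is mounted at the origin on the work surface. World frame = base frame: x ahead of the robot, y to its left, z up, the work surface at z = 0. Lengths are in mm, angles in rad, forces in N, time in s.
With the tool pointing down it reaches from about 350 to 975 mm from the base axis. Payload 7.1 kg.
Tool frame: the origin (TCP) lies on the centre line of the jaws, within the pads' length; the fingertips stand 17 mm ahead of it and the grasp point (between the pads) lies 2 mm behind it (tip_extent is the distance from the TCP to the fingertips, in mm); z points along the fingers, y is the line along which they close (so a half turn about z gives the same grasp; the last joint's range is limited). The gripper opens to 88 mm and grips with 3 to 60 N. Pads are 20 mm wide; open, the fingers measure 115 mm over their backs; the gripper's body (75 mm by 178 mm) begins 61 mm behind the grasp point.
Start: joints at [1.11, 0.423, 1.63, -0, 1.089, -0.019], TCP at [267.197, 564.987, 239.675] pointing down, gripper open.
Joint ranges: [-3, 3], [-0.9, 2.11], [0.09, 2.58], [-1.31, 4.45], [0.11, 2.69], [-2.54, 2.54]. Speed limits (rad/s): [2.39, 2.39, 3.01, 3.14, 3.14, 3.14].

INTERFACE

Orientations are given as a rotation vector (axis times angle).
In Python, from workcell import get_obs, get_image, camera_model, close_job, look_for, outline_of, pinpoint, tip_extent gives the robot as it stands.
- The arm moves only by the shell command python3 -m jog 'ROWS'. ROWS is text: rows parted by semicolons, each of 7 numbers parted by spaces: the shift along the tool's x, y, z as a fraction of full scale, then the turn, a rotation vector about the tool's x, y, z as a fraction of full scale, then the closure, from -1 (fully open) to 1 (shut). A call has 1 to 8 rows; each row is the pose to reach, as a shift and turn from the pose commanded when the call began, along the tool's axes at that moment; what a row does not reach only later rows make up. Full scale, the value 1, is 0.2 m for a shift and 30 degrees for a turn. A row lasts 1/10 s, in which the tool goes at most 50 mm and 8.59 degrees, less where a joint would pass 70% of its speed; a pose out of reach is approached as far as the arm can. A call with a number of a shift or a turn outside -1 to 1 is refused whole. A call with a gripper value outside its range is refused whole. The fingers move at their own pace and stop on an object; the grip force is fixed at half the most. Time passes only in rows, so rows that repeat a pose let the fingers close. It gives the time, the measured TCP pose, the force, the opening and the grip force at its end, in the units of the state.
- get_obs(): the state, without advancing time (a new reading comes with each control period).
- get_image(name): name is "scene" or "top"; returns the picture (400x640x3 uint8, red, green, blue); there is no depth.
- camera_model(name): a dict with "fx", "fy", "cx", "cy" (pixels), "origin" and "orientation" of the camera in the world. Camera axes: x right, y down, z forward; pixel columns grow to the right and rows downward; lengths in mm; the calibration is good to about 2 mm. A picture is of the moment at which its call begins. camera_model takes no time and is no camera call.
- close_job(): hands the job in; it is judged then, once.
Trained networks look in the newest picture that a camera, given by its name, has taken for a name from the list of things; names that differ only in an ending like _2 or _b are one class to them, and where a whole thing is asked for, a point or a joint stands for the part that bears it (a point fixed in the world has none). Each returns a list of dicts, best first, with "confidence" (0 to 1); they miss things now and then, are a little off and sometimes report something else, mostly with a low value. They report only what shows in the picture. A call takes as long as a camera call. They do not tell look-alikes from the thing itself.
- look_for(target, camera): "xyz" ([x, y, z] in mm, in the coordinates of the camera as it stood for that picture, good to about 4 mm: the middle of the surface that is visible of it).
- outline_of(target, camera): "mask" (400x640 bool, what is visible of it).
- pinpoint(target, camera): "xyz" ([x, y, z] in mm, in the coordinates of the camera as it stood for that picture, good to about 4 mm: a listed point, or the origin of a listed thing).
The state is a dict: "t": time; "qpos": joint angles; "qvel": joint speeds; "joint_torque": joint torques, N m; "ee_pos": TCP position; "orientation": TCP orientation; "ft_force": force on the tool from outside, world axes, zero at the start; "moment": the same for the moment, N m; "width": finger opening in mm; "grasp_force": force on a finger pad.
Only numpy, scipy, OpenCV 4.12 (cv2) and the standard library are available. Lean on these libraries where they do the work, as an engineer would, in place of code of your own. Each camera call takes 0.05 s, during which the arm holds its last target. There are 200 camera calls.

## Working session

There is one attempt and no reset: what is moved stays moved. The work goes in short steps, Python scripts to look and compute and a shell command to move; the robot and the scene stay as the last step left them, time stands still between calls to the robot, and variables do not carry over. Pictures are saved under pics/ and viewed, at most 14 in all, crops included, and the job is handed in when it is done.

```bash
mkdir -p pics; ls; cat > h.py <<'E'
import numpy as np, cv2
from scipy.spatial.transform import Rotation as R
from workcell import *
def Rm(o):
    o=np.array(o,float)
    return o if o.shape==(3,3) else (R.from_quat(o).as_matrix() if o.size==4 else R.from_rotvec(o).as_matrix())
def c2w(p,cam):
    m=camera_model(cam); return Rm(m["orientation"])@np.array(p)+np.array(m["origin"])
def w2p(p,cam):
    m=camera_model(cam); q=Rm(m["orientation"]).T@(np.array(p)-np.array(m["origin"])); return m["fx"]*q[0]/q[2]+m["cx"],m["fy"]*q[1]/q[2]+m["cy"]
def px2w(u,v,z,cam):
    m=camera_model(cam); d=Rm(m["orientation"])@np.array([(u-m["cx"])/m["fx"],(v-m["cy"])/m["fy"],1]); o=np.array(m["origin"]); return o+d*(z-o[2])/d[2]
E
python3 - <<'E'
from h import *
print(camera_model("top"),camera_model("scene"))
o=get_obs();print(o)
for c in ("top","scene"):
    im=get_image(c); cv2.imwrite(f"pics/{c}0.png",im[:,:,::-1])
    for t in ("foot_a","nut_a","tap_handle","twin_tray","round_dish","square_tray","detergent","wrench"):
        for r in pinpoint(t,c):
            w=c2w(r["xyz"],c); print(c,t,round(r["confidence"],2),w.round(0),np.round(w2p(w,c)))
E
```

```text
pics
{'fx': 398.36847545920597, 'fy': 398.36847545920597, 'cx': 315.1246187136484, 'cy': 198.109444076936, 'origin': array([ 432.84589774, -101.64066222, 1288.71570743]), 'orientation': array([-2.15977371,  2.14915806, -0.11946613])} {'fx': 412.17329432236755, 'fy': 412.17329432236755, 'cx': 327.49906059238043, 'cy': 199.0546066777145, 'origin': array([1146.75988502,  271.8639357 ,  867.31031241]), 'orientation': array([-1.2931978 , -2.34773381,  0.85578765])}
{'t': 0.0, 'qpos': array([ 1.11000136e+00,  4.23864289e-01,  1.63064162e+00,  1.35178373e-05,
        1.08858184e+00, -1.89974198e-02]), 'qvel': array([ 0.00033847,  0.00049293,  0.00114657,  0.00025065,  0.00164539,
       -0.00025148]), 'joint_torque': array([-2.82794990e-04, -5.44623435e+01, -2.73669595e+01,  6.43884321e-02,
        2.27230776e-02, -1.45501899e-04]), 'ee_pos': array([266.97731835, 564.55432882, 238.90603496]), 'orientation': array([-6.88272892e-01, -3.06489391e+00,  2.27650003e-03]), 'ft_force': array([ 0.2096527 , -0.65607363, -0.14639159]), 'moment': array([ 0.01047344,  0.01482208, -0.03116642]), 'grasp_f
[... 773 characters left out ...]
ot_a 0.72 [ 392. -299.   -1.] [303. 146.]
scene foot_a 0.7 [ 394. -208.    1.] [328. 156.]
scene foot_a 0.45 [ 422. -398.    4.] [272. 138.]
scene nut_a 0.52 [ 777. -136.    2.] [269. 260.]
scene nut_a 0.51 [ 439. -125.   -0.] [344. 177.]
scene nut_a 0.51 [437. 144.   0.] [431. 216.]
scene tap_handle 0.72 [380. 277.   6.] [488. 221.]
scene twin_tray 0.7 [561. 307.   0.] [475. 280.]
scene round_dish 0.71 [601.  12.   1.] [357. 237.]
scene square_tray 0.74 [ 740. -278.    6.] [234. 224.]
scene square_tray 0.68 [ 578. -308.   -4.] [264. 183.]
scene square_tray 0.65 [564. 307.   1.] [475. 281.]
scene detergent 0.69 [ 385. -530.   -1.] [247. 119.]
scene wrench 0.62 [ 776. -134.    3.] [270. 260.]
```

```bash
python3 - <<'E'
import cv2
im=cv2.imread("pics/top0.png")[130:290,170:480]
cv2.imwrite("pics/top0c.png",cv2.resize(im,(800,413),interpolation=cv2.INTER_CUBIC))
im=cv2.imread("pics/scene0.png")[90:330,215:535]
cv2.imwrite("pics/scene0c.png",cv2.resize(im,(800,600),interpolation=cv2.INTER_CUBIC))
E
```

```text
(no output)
```

View pics/top0c.png

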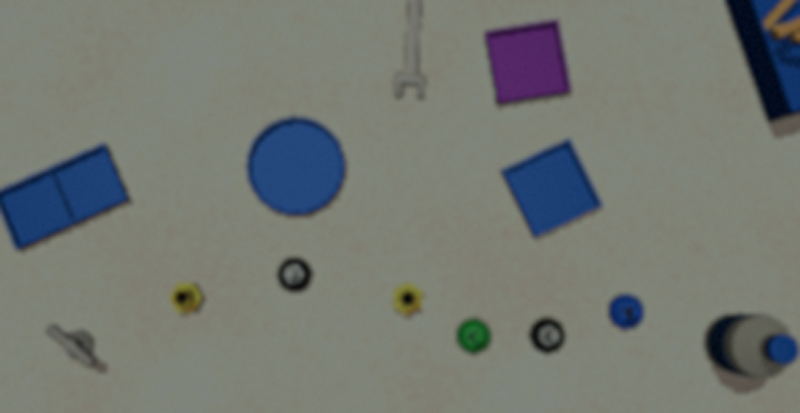

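View pics/scene0c.png

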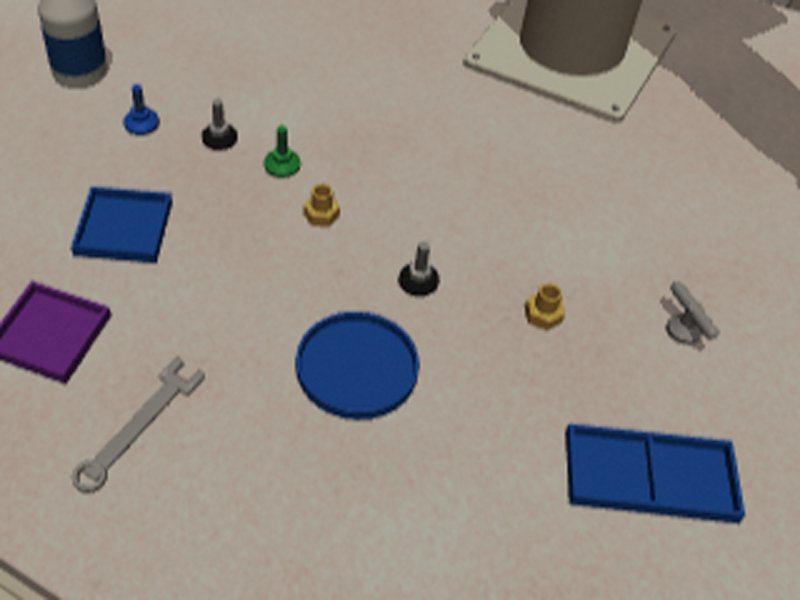

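The top crop shows four foot-like things. Black ones are at full-picture pixels (284,236) and (382,260), green at (354,261) and blue at (411,249). Only the two black ones fit the description of foot_a and foot_b.

Of the square trays, blue is at (382,204) and purple at (374,154), so blue is the square_tray. The "nut" the network reports at (269,260) in the scene view is really the wrench.

Next I refine positions and yaws.

```bash
python3 - <<'E'
from h import *
exp={"foot_a":[(466,10),(391,-298)],"nut_a":[(437,145),(436,-126)],"tap_handle":[(379,276)],"twin_tray":[(564,307)],"round_dish":[(602,14)],"square_tray":[(574,-307)]}
acc={}
for k in range(3):
  for c in ("top","scene"):
    get_image(c)
    for t,L in exp.items():
      for r in pinpoint(t,c):
        w=c2w(r["xyz"],c)
        for i,e in enumerate(L):
          if np.hypot(*(w[:2]-e))<25: acc.setdefault((t,i),[]).append((c,w))
for k,v in acc.items():
  print(k,"top",np.mean([w for c,w in v if c=="top"],0).round(1),"scene",np.mean([w for c,w in v if c=="scene"],0).round(1),"std",np.std([w for c,w in v],0).round(1),len(v))
# masks in top, height-plane rectified
for t,z in (("twin_tray",17),("square_tray",17),("tap_handle",43),("round_dish",17)):
  for r in outline_of(t,"top")[:0] or (get_image("top") is None) or outline_of(t,"top"):
    m=r["mask"].astype(np.uint8); cs=max(cv2.findContours(m,0,1)[0],key=cv2.contourArea)[:,0]
    P=np.array([px2w(u,v,z,"top")[:2] for u,v in cs],np.float32)
    (c,s,a)=cv2.minAreaRect(P); b=cv2.boxPoints((c,s,a))
    l=[b[1]-b[0],b[2]-b[1]]; L=max(l,key=np.linalg.norm)
    print(t,round(r["confidence"],2),np.round(c,1),np.round(s,1),"long axis deg",round(np.degrees(np.arctan2(L[1],L[0])),1))
E
python3 - <<'E'
import cv2,numpy as np
a=cv2.imread("pics/top0.png"); b=cv2.imread("pics/scene0.png")
f=lambda i,u,v:cv2.resize(i[v-40:v+40,u-50:u+50],(400,300),interpolation=cv2.INTER_CUBIC)
cv2.imwrite("pics/conf.png",np.vstack([np.hstack([f(a,284,236),f(a,382,250)]),np.hstack([f(b,488,221),f(a,201,263)])]))
E
```

```text
('foot_a', 0) top [466.1   8.9   2. ] scene [468.2  11.2  -2.8] std [1.4 2.  2.9] 6
('foot_a', 1) top [ 390.7 -294.8   -0.5] scene [ 392.6 -300.4   -0. ] std [1.6 3.3 1.3] 5
('nut_a', 1) top [ 436.  -127.     1.3] scene [ 437.1 -125.9    1.4] std [0.8 1.  0.4] 6
('nut_a', 0) top [437.3 144.7  -0.8] scene [436.8 144.6   1.1] std [1.4 1.7 1.9] 6
('tap_handle', 0) top [376.8 276.9  -2. ] scene [379.1 276.4   4.4] std [1.9 1.1 3.3] 6
('twin_tray', 0) top [563.1 305.7   3.2] scene [562.  307.    1.2] std [1.3 1.1 1.5] 6
('round_dish', 0) top [600.9  14.9   3. ] scene [602.8  12.8  -0.9] std [1.2 1.9 2. ] 6
('square_tray', 0) top [ 5.724e+02 -3.111e+02  3.000e-01] scene [ 576.7 -308.7   -1.6] std [2.6 2.  1.3] 6
twin_tray 0.86 [559.2 303.6] [ 81.3 154.6] long axis deg -64.8
square_tray 0.93 [ 733.6 -280.1] [98.  96.4] long axis deg 10.6
square_tray 0.85 [ 572.7 -306.8] [94.3 99.8] long axis deg -63.3
round_dish 0.71 [600.3  11.9] [123.5 122.7] long axis deg 0.5
```

View pics/conf.png

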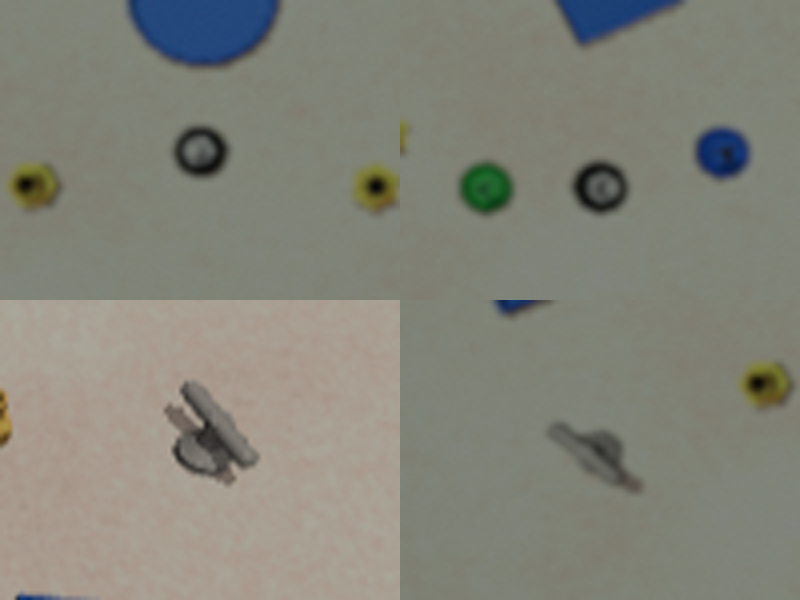

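Crop check: the two middle black feet are the real ones, with green and blue on either side of the right-hand one. All heights come out near 0 and sizes match, so the positions are good. Now I work out the moves.

```bash
cat >> h.py <<'E'
def go(*pts):
    o=get_obs(); p=np.array(o["ee_pos"]); M=Rm(o["orientation"])
    print("at",p.round(1),"tilt",M[:,2].round(4),"yaw_y",round(np.degrees(np.arctan2(M[1,1],M[0,1])),1),"w",round(o["width"],1))
    for q in pts:
        d=M.T@(np.array(q)-p)/200; n=int(np.ceil(max(abs(d).max(),.01))); print(q,"x%d"%n,(d/n).round(3)); p=np.array(q,float)
E
python3 - <<'E'
from h import *
a,b=px2w(188.5,257.1,43,"top"),px2w(206,271.5,43,"top"); print("bar",a.round(0),b.round(0),np.degrees(np.arctan2(*(b-a)[1::-1])))
go((466.5,9.5,140),(466.5,9.5,43))
E
```

```text
bar [398. 303.  43.] [354. 247.  43.] -127.88585383413344
at [267.2 565.  239.7] tilt [-0.e+00  1.e-04 -1.e+00] yaw_y 64.7 w 87.8
(466.5, 9.5, 140) x3 [-0.696 -0.695  0.166]
(466.5, 9.5, 43) x1 [-0.    -0.     0.485]
```

```bash
python3 -m jog '-0.7 -0.69 0.17 0 0 0 -1;-0.7 -0.69 0.17 0 0 0 -1;-0.7 -0.69 0.17 0 0 0 -1;-0.7 -0.69 0.17 0 0 0 -1;-0.7 -0.69 0.17 0 0 0 -1;-0.7 -0.69 0.17 0 0 0 -1'
python3 -m jog '-0.7 -0.69 0.17 0 0 0 -1;-0.7 -0.69 0.17 0 0 0 -1;-0.7 -0.69 0.17 0 0 0 -1;-0.7 -0.69 0.17 0 0 0 -1;-0.7 -0.69 0.17 0 0 0 -1;-0.7 -0.69 0.17 0 0 0 -1'
python3 -m jog '-0.69 -0.7 0.16 0 0 0 -0.2;-0.69 -0.7 0.16 0 0 0 -0.2;-0.69 -0.7 0.16 0 0 0 -0.2;-0.69 -0.7 0.16 0 0 0 -0.2;-0.69 -0.7 0.16 0 0 0 -0.2;-0.69 -0.7 0.16 0 0 0 -0.2;-0.69 -0.7 0.16 0 0 0 -0.2'
python3 - <<'E'
from h import *
go((466.5,9.5,43))
for c in ("top","scene"): cv2.imwrite(f"pics/{c}1.png",get_image(c)[:,:,::-1])
E
```

```text
t: 4.2
ee_pos: [335.3, 379.9, 205.9]
orientation: [0.692, 3.064, 0.001]
ft_force: [0.1, 0.4, 0.3]
width: 88.3
grasp_force: 0.0
t: 4.8
ee_pos: [403.3, 196.3, 172.0]
orientation: [0.691, 3.064, 0.002]
ft_force: [-1.1, -0.6, 0.3]
width: 87.7
grasp_force: 0.0
t: 5.5
ee_pos: [467.4, 12.3, 139.9]
orientation: [0.684, 3.066, 0.001]
ft_force: [-0.2, -0.2, 0.3]
width: 52.9
grasp_force: 0.0
at [467.4  12.3 139.9] tilt [ 3.e-04  3.e-04 -1.e+00] yaw_y 64.8 w 52.9
(466.5, 9.5, 43) x1 [-0.002 -0.015  0.485]
```

```bash
python3 -m jog '0 -0.012 0.2 0 0 0 -0.2;0 -0.012 0.4 0 0 0 -0.2;0 -0.012 0.48 0 0 0 -0.2;0 -0.012 0.48 0 0 0 -0.2;0 -0.012 0.48 0 0 0 1;0 -0.012 0.48 0 0 0 1;0 -0.012 0.48 0 0 0 1;0 -0.012 0.48 0 0 0 1'
python3 -m jog '0 0 0 0 0 0 1;0 0 0 0 0 0 1;0 0 -0.1 0 0 0 1;0 0 -0.3 0 0 0 1;0 0 -0.48 0 0 0 1;0 0 -0.48 0 0 0 1'
python3 - <<'E'
from h import *
go((577.8,273,140),(577.8,273,50))
for c in ("top","scene"):
  get_image(c)
  print(c,[(c2w(r["xyz"],c).round(0),round(r["confidence"],2)) for r in pinpoint("foot_a",c)])
E
```

```text
t: 6.4
ee_pos: [466.8, 8.1, 44.6]
orientation: [0.688, 3.063, 0.001]
ft_force: [0.4, 0.9, 0.3]
width: 23.9
grasp_force: 0.0
t: 7.0
ee_pos: [468.8, 7.9, 143.4]
orientation: [0.687, 3.058, 0.002]
ft_force: [-0.1, -0.7, -1.6]
width: 11.5
grasp_force: 30.0
at [468.8   7.9 143.4] tilt [ 7.4e-03 -1.0e-04 -1.0e+00] yaw_y 64.7 w 11.5
(577.8, 273, 140) x2 [0.037 0.716 0.011]
(577.8, 273, 50) x1 [ 0.003 -0.001  0.45 ]
top [(array([ 391., -210.,    4.]), 0.68), (array([ 393., -300.,    0.]), 0.45), (array([ 423., -397.,    4.]), 0.42)]
scene [(array([ 422., -401.,   -0.]), 0.69), (array([ 394., -300.,   -1.]), 0.62), (array([466.,   7.,  96.]), 0.6), (array([ 393., -210.,    2.]), 0.54)]
```

```bash
python3 -m jog '0.04 0.7 0 0 0 0 1;0.04 0.7 0 0 0 0 1;0.04 0.7 0 0 0 0 1;0.04 0.7 0 0 0 0 1;0.04 0.7 0 0 0 0 1'
python3 -m jog '0.04 0.72 0 0 0 0 1;0.04 0.72 0 0 0 0 1;0.04 0.72 0 0 0 0 1;0.04 0.72 0 0 0 0 1;0.04 0.72 0 0 0 0 1;0.04 0.72 0 0 0 0 1;0.04 0.72 0 0 0 0 1'
python3 - <<'E'
from h import *
go((577.8,273,140),(577.8,273,48.5))
E
```

```text
t: 7.7
ee_pos: [517.6, 138.4, 137.7]
orientation: [-0.685, -3.063, 0.003]
ft_force: [-0.6, 0.1, -0.7]
width: 11.6
grasp_force: 30.0
t: 8.4
ee_pos: [572.4, 269.6, 139.2]
orientation: [-0.691, -3.063, 0.002]
ft_force: [0.6, -0.1, -1.9]
width: 11.7
grasp_force: 30.0
at [572.4 269.6 139.2] tilt [-1.6e-03 -9.0e-04 -1.0e+00] yaw_y 64.6 w 11.7
(577.8, 273, 140) x1 [-0.017  0.027 -0.004]
(577.8, 273, 48.5) x1 [-0.     0.001  0.457]
```

```bash
python3 -m jog '-0.015 0.027 0.1 0 0 0 1;-0.015 0.027 0.3 0 0 0 1;-0.015 0.027 0.4 0 0 0 1;-0.015 0.027 0.43 0 0 0 1;-0.015 0.027 0.455 0 0 0 1;-0.015 0.027 0.455 0 0 0 1;-0.015 0.027 0.455 0 0 0 1'
python3 -m jog '0 0 0 0 0 0 -0.2;0 0 0 0 0 0 -0.2;0 0 0 0 0 0 -0.2;0 0 0 0 0 0 -0.2;0 0 -0.2 0 0 0 -0.2;0 0 -0.45 0 0 0 -0.2;0 0 -0.45 0 0 0 -0.2'
python3 - <<'E'
from h import *
go((391.5,-298,140))
for c in ("top","scene"):
  cv2.imwrite(f"pics/{c}2.png",get_image(c)[:,:,::-1])
  print(c,[(c2w(r["xyz"],c).round(0),round(r["confidence"],2)) for r in pinpoint("foot_a",c)])
E
```

```text
t: 9.1
ee_pos: [578.9, 275.3, 49.9]
orientation: [0.688, 3.064, 0.002]
ft_force: [0.7, -0.6, -0.5]
width: 11.3
grasp_force: 30.0
t: 9.8
ee_pos: [582.0, 277.0, 145.2]
orientation: [0.686, 3.057, 0.01]
ft_force: [1.0, -0.3, 0.2]
width: 52.6
grasp_force: 0.0
at [582.  277.  145.2] tilt [ 0.0099  0.0045 -0.9999] yaw_y 64.7 w 52.6
(391.5, -298, 140) x4 [-0.092 -0.752  0.001]
top [(array([ 393., -215.,    2.]), 0.46), (array([ 423., -394.,   -0.]), 0.45), (array([ 392., -298.,   -1.]), 0.43)]
scene [(array([579., 273.,   3.]), 0.85), (array([ 426., -403.,   -0.]), 0.71), (array([ 392., -302.,   -1.]), 0.7), (array([ 397., -211.,    2.]), 0.64)]
```

```bash
python3 -m jog '-0.09 -0.75 0 0 0 0 -0.2;-0.09 -0.75 0 0 0 0 -0.2;-0.09 -0.75 0 0 0 0 -0.2;-0.09 -0.75 0 0 0 0 -0.2'
python3 -m jog '-0.09 -0.75 0 0 0 0 -0.2;-0.09 -0.75 0 0 0 0 -0.2;-0.09 -0.75 0 0 0 0 -0.2;-0.09 -0.75 0 0 0 0 -0.2'
python3 -m jog '-0.09 -0.75 0 0 0 0 -0.2;-0.09 -0.75 0 0 0 0 -0.2;-0.09 -0.75 0 0 0 0 -0.2;-0.09 -0.75 0 0 0 0 -0.2'
python3 -m jog '-0.09 -0.75 0 0 0 0 -0.2;-0.09 -0.75 0 0 0 0 -0.2;-0.09 -0.75 0 0 0 0 -0.2;-0.09 -0.75 0 0 0 0 -0.2;-0.09 -0.75 0 0 0 0 -0.2;-0.09 -0.75 0 0 0 0 -0.2;-0.09 -0.75 0 0 0 0 -0.2'
python3 - <<'E'
from h import *
go((391.5,-298,43.5))
E
```

```text
t: 10.4
ee_pos: [526.2, 127.4, 136.5]
orientation: [-0.692, -3.058, 0.006]
ft_force: [-0.4, 0.4, -0.7]
width: 52.7
grasp_force: 0.0
t: 10.8
ee_pos: [479.6, -14.9, 137.2]
orientation: [-0.694, -3.06, 0.002]
ft_force: [0.0, -0.4, 0.4]
width: 52.7
grasp_force: 0.0
t: 11.2
ee_pos: [433.3, -158.0, 137.9]
orientation: [-0.696, -3.062, 0.0]
ft_force: [0.1, 0.6, 0.2]
width: 52.9
grasp_force: 0.0
t: 11.9
ee_pos: [387.3, -296.2, 138.3]
orientation: [-0.685, -3.065, -0.001]
ft_force: [0.0, 0.4, 0.5]
width: 53.1
grasp_force: 0.0
at [ 387.3 -296.2  138.3] tilt [-7.e-04  8.e-04 -1.e+00] yaw_y 64.8 w 53.1
(391.5, -298, 43.5) x1 [-0.023  0.001  0.474]
```

```bash
python3 -m jog '-0.02 0 0.2 0 0 0 -0.2;-0.02 0 0.4 0 0 0 -0.2;-0.02 0 0.475 0 0 0 -0.2;-0.02 0 0.475 0 0 0 -0.2;-0.02 0 0.475 0 0 0 1;-0.02 0 0.475 0 0 0 1;-0.02 0 0.475 0 0 0 1;-0.02 0 0.475 0 0 0 1'
python3 -m jog '0 0 0 0 0 0 1;0 0 0 0 0 0 1;0 0 -0.1 0 0 0 1;0 0 -0.3 0 0 0 1;0 0 -0.48 0 0 0 1;0 0 -0.48 0 0 0 1;0 0 -0.48 0 0 0 1'
python3 - <<'E'
from h import *
go((546.2,340,140))
E
```

```text
t: 12.7
ee_pos: [390.9, -300.0, 44.6]
orientation: [0.688, 3.064, -0.001]
ft_force: [0.1, 0.6, 0.4]
width: 24.3
grasp_force: 0.0
t: 13.4
ee_pos: [390.5, -299.9, 140.2]
orientation: [0.688, 3.064, -0.001]
ft_force: [-0.7, 0.6, -1.4]
width: 11.4
grasp_force: 30.0
at [ 390.5 -299.9  140.2] tilt [ 0.0014 -0.0011 -1.    ] yaw_y 64.7 w 11.4
(546.2, 340, 140) x4 [ 0.166  0.806 -0.   ]
```

```bash
python3 -m jog '0.166 0.8 0 0 0 0 1;0.166 0.8 0 0 0 0 1;0.166 0.8 0 0 0 0 1;0.166 0.8 0 0 0 0 1'
python3 -m jog '0.166 0.8 0 0 0 0 1;0.166 0.8 0 0 0 0 1;0.166 0.8 0 0 0 0 1;0.166 0.8 0 0 0 0 1'
python3 -m jog '0.166 0.8 0 0 0 0 1;0.166 0.8 0 0 0 0 1;0.166 0.8 0 0 0 0 1;0.166 0.8 0 0 0 0 1'
python3 -m jog '0.166 0.82 0 0 0 0 1;0.166 0.82 0 0 0 0 1;0.166 0.82 0 0 0 0 1;0.166 0.82 0 0 0 0 1;0.166 0.82 0 0 0 0 1;0.166 0.82 0 0 0 0 1;0.166 0.82 0 0 0 0 1'
python3 - <<'E'
from h import *
go((546.2,340,140),(546.2,340,48.5))
E
```

```text
t: 13.8
ee_pos: [427.5, -137.1, 137.9]
orientation: [-0.683, -3.062, -0.002]
ft_force: [0.1, -0.2, -1.2]
width: 11.5
grasp_force: 30.0
t: 14.2
ee_pos: [467.3, 21.1, 138.5]
orientation: [-0.683, -3.065, -0.0]
ft_force: [0.3, -0.5, -0.4]
width: 11.7
grasp_force: 30.0
t: 14.6
ee_pos: [506.5, 179.7, 138.6]
orientation: [0.684, 3.066, 0.001]
ft_force: [1.3, -0.7, -0.8]
width: 11.4
grasp_force: 30.0
t: 15.3
ee_pos: [545.1, 336.9, 139.0]
orientation: [-0.69, -3.063, 0.003]
ft_force: [0.4, -0.1, -0.9]
width: 11.4
grasp_force: 30.0
at [545.1 336.9 139. ] tilt [-0.0019 -0.0015 -1.    ] yaw_y 64.6 w 11.4
(546.2, 340, 140) x1 [ 0.002  0.017 -0.005]
(546.2, 340, 48.5) x1 [-0.     0.001  0.457]
```

```bash
python3 -m jog '0 0.017 0.1 0 0 0 1;0 0.017 0.3 0 0 0 1;0 0.017 0.4 0 0 0 1;0 0.017 0.43 0 0 0 1;0 0.017 0.457 0 0 0 1;0 0.017 0.457 0 0 0 1;0 0.017 0.457 0 0 0 1'
python3 -m jog '0 0 0 0 0 0 -0.2;0 0 0 0 0 0 -0.2;0 0 0 0 0 0 -0.2;0 0 0 0 0 0 -0.2;0 0 -0.2 0 0 0 -0.2;0 0 -0.46 0 0 0 -0.2;0 0 -0.46 0 0 0 -0.2'
python3 - <<'E'
from h import *
go((437,144.7,139),(437,144.7,36.5))
i=get_image("scene"); cv2.imwrite("pics/s3.png",cv2.resize(i[200:350,380:580,::-1],(800,600),interpolation=cv2.INTER_CUBIC))
print([(c2w(r["xyz"],"scene").round(0),round(r["confidence"],2)) for r in pinpoint("foot_a","scene")])
E
```

```text
t: 16.0
ee_pos: [547.8, 342.4, 49.5]
orientation: [0.689, 3.064, 0.002]
ft_force: [-0.2, 0.2, -0.4]
width: 11.6
grasp_force: 30.0
t: 16.7
ee_pos: [550.5, 344.5, 146.7]
orientation: [0.687, 3.058, 0.011]
ft_force: [0.9, 0.3, 0.5]
width: 52.6
grasp_force: 0.0
at [550.5 344.5 146.7] tilt [ 0.0089  0.0054 -0.9999] yaw_y 64.7 w 52.6
(437, 144.7, 139) x2 [ 0.043 -0.573  0.014]
(437, 144.7, 36.5) x1 [ 0.003 -0.004  0.512]
[(array([546., 340.,   6.]), 0.81), (array([580., 273.,   4.]), 0.77), (array([ 394., -210.,    1.]), 0.47), (array([ 423., -401.,   -3.]), 0.44)]
```

View pics/s3.png

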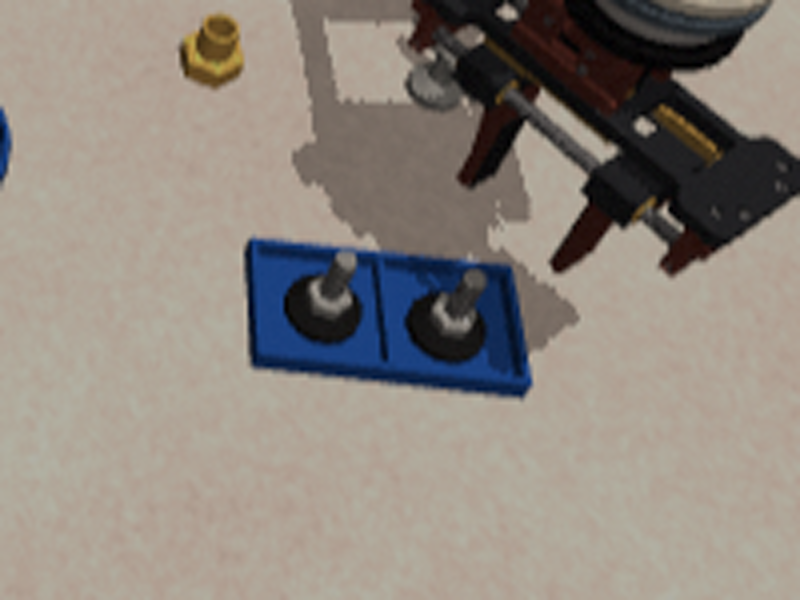

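Both feet stand flat, one per bay (crop pixels (325,300) and (447,325)). On to the couplings.

```bash
python3 -m jog '0.04 -0.563 0 0 0 0 -0.2;0.04 -0.563 0 0 0 0 -0.2;0.04 -0.563 0 0 0 0 -0.2;0.04 -0.563 0 0 0 0 -0.2'
python3 -m jog '0.04 -0.563 0 0 0 0 -0.2;0.04 -0.563 0 0 0 0 -0.2;0.04 -0.563 0 0 0 0 -0.2;0.04 -0.563 0 0 0 0 -0.2;0.04 -0.563 0 0 0 0 -0.2;0.04 -0.563 0 0 0 0 -0.2;0.04 -0.563 0 0 0 0 -0.2'
python3 - <<'E'
from h import *
go((437,144.7,36.5))
E
```

```text
t: 17.2
ee_pos: [490.0, 242.2, 139.1]
orientation: [-0.69, -3.062, 0.003]
ft_force: [0.4, 0.6, 0.1]
width: 52.3
grasp_force: 0.0
t: 17.9
ee_pos: [437.4, 146.8, 140.3]
orientation: [0.686, 3.065, 0.001]
ft_force: [0.1, 0.5, -0.2]
width: 53.0
grasp_force: 0.0
at [437.4 146.8 140.3] tilt [ 9.e-04  4.e-04 -1.e+00] yaw_y 64.8 w 53.0
(437, 144.7, 36.5) x1 [-0.002 -0.011  0.519]
```

```bash
python3 -m jog '0 -0.008 0.2 0 0 0 -0.2;0 -0.008 0.4 0 0 0 -0.2;0 -0.008 0.519 0 0 0 -0.2;0 -0.008 0.519 0 0 0 -0.2;0 -0.008 0.519 0 0 0 -0.2;0 -0.008 0.519 0 0 0 1;0 -0.008 0.519 0 0 0 1;0 -0.008 0.519 0 0 0 1'
python3 -m jog '0 0 0 0 0 0 1;0 0 0 0 0 0 1;0 0 -0.1 0 0 0 1;0 0 -0.3 0 0 0 1;0 0 -0.52 0 0 0 1;0 0 -0.52 0 0 0 1;0 0 -0.52 0 0 0 1'
python3 - <<'E'
from h import *
go((625.2,2.4,140))
E
```

```text
t: 18.7
ee_pos: [436.4, 144.4, 37.6]
orientation: [0.688, 3.063, 0.002]
ft_force: [-0.1, -0.2, 0.5]
width: 32.6
grasp_force: 0.0
t: 19.4
ee_pos: [436.1, 144.3, 141.3]
orientation: [0.688, 3.063, 0.002]
ft_force: [-1.3, 0.1, -1.4]
width: 23.0
grasp_force: 30.0
at [436.1 144.3 141.3] tilt [ 2.4e-03  7.0e-04 -1.0e+00] yaw_y 64.7 w 23.0
(625.2, 2.4, 140) x2 [-0.579 -0.118  0.004]
```

```bash
python3 -m jog '-0.58 -0.118 0 0 0 0 1;-0.58 -0.118 0 0 0 0 1;-0.58 -0.118 0 0 0 0 1;-0.58 -0.118 0 0 0 0 1'
python3 -m jog '-0.58 -0.118 0 0 0 0 1;-0.58 -0.118 0 0 0 0 1;-0.58 -0.118 0 0 0 0 1;-0.58 -0.118 0 0 0 0 1;-0.58 -0.118 0 0 0 0 1;-0.58 -0.118 0 0 0 0 1;-0.58 -0.118 0 0 0 0 1'
python3 - <<'E'
from h import *
go((625.2,2.4,140),(625.2,2.4,41.5))
E
```

```text
t: 19.8
ee_pos: [531.2, 71.8, 138.7]
orientation: [-0.692, -3.063, 0.001]
ft_force: [-0.3, 0.4, -0.6]
width: 23.0
grasp_force: 30.0
t: 20.5
ee_pos: [623.7, 3.4, 140.2]
orientation: [-0.686, -3.064, 0.0]
ft_force: [0.7, 0.1, -0.2]
width: 23.5
grasp_force: 30.0
at [623.7   3.4 140.2] tilt [-1.6e-03  1.0e-04 -1.0e+00] yaw_y 64.8 w 23.5
(625.2, 2.4, 140) x1 [-0.009 -0.002  0.001]
(625.2, 2.4, 41.5) x1 [-0.001  0.     0.492]
```

```bash
python3 -m jog '-0.006 -0.002 0.1 0 0 0 1;-0.006 -0.002 0.3 0 0 0 1;-0.006 -0.002 0.43 0 0 0 1;-0.006 -0.002 0.47 0 0 0 1;-0.006 -0.002 0.495 0 0 0 1;-0.006 -0.002 0.495 0 0 0 1;-0.006 -0.002 0.495 0 0 0 1'
python3 -m jog '0 0 0 0 0 0 -0.2;0 0 0 0 0 0 -0.2;0 0 0 0 0 0 -0.2;0 0 0 0 0 0 -0.2;0 0 -0.2 0 0 0 -0.2;0 0 -0.495 0 0 0 -0.2;0 0 -0.495 0 0 0 -0.2;0 0 -0.495 0 0 0 -0.2'
python3 - <<'E'
from h import *
go((436.7,-126.5,140))
get_image("scene")
print([(c2w(r["xyz"],"scene").round(0),round(r["confidence"],2)) for r in pinpoint("nut_a","scene")])
E
```

```text
t: 21.2
ee_pos: [627.0, 1.6, 42.8]
orientation: [0.687, 3.063, 0.001]
ft_force: [0.3, -0.8, -0.9]
width: 23.4
grasp_force: 30.0
t: 22.0
ee_pos: [627.6, 1.4, 142.8]
orientation: [0.687, 3.061, 0.001]
ft_force: [-0.6, 0.9, 0.6]
width: 52.7
grasp_force: 0.0
at [627.6   1.4 142.8] tilt [ 4.6e-03 -1.0e-04 -1.0e+00] yaw_y 64.7 w 52.7
(436.7, -126.5, 140) x1 [ 0.589 -0.986  0.01 ]
[(array([625.,  -0.,   5.]), 0.76)]
```

```bash
python3 -m jog '0.585 -0.982 0 0 0 0 -0.2;0.585 -0.982 0 0 0 0 -0.2;0.585 -0.982 0 0 0 0 -0.2;0.585 -0.982 0 0 0 0 -0.2;0.585 -0.982 0 0 0 0 -0.2;0.585 -0.982 0 0 0 0 -0.2;0.585 -0.982 0 0 0 0 -0.2;0.585 -0.982 0 0 0 0 -0.2'
python3 - <<'E'
from h import *
go((436.7,-126.5,36.5))
E
```

```text
t: 22.9
ee_pos: [437.2, -125.8, 139.9]
orientation: [-0.688, -3.065, -0.0]
ft_force: [0.2, 0.4, -0.4]
width: 52.6
grasp_force: 0.0
at [ 437.2 -125.8  139.9] tilt [-3.e-04  2.e-04 -1.e+00] yaw_y 64.7 w 52.6
(436.7, -126.5, 36.5) x1 [ 0.    -0.004  0.517]
```

```bash
python3 -m jog '0 -0.003 0.2 0 0 0 -0.2;0 -0.003 0.4 0 0 0 -0.2;0 -0.003 0.519 0 0 0 -0.2;0 -0.003 0.519 0 0 0 -0.2;0 -0.003 0.519 0 0 0 -0.2;0 -0.003 0.519 0 0 0 1;0 -0.003 0.519 0 0 0 1;0 -0.003 0.519 0 0 0 1'
python3 -m jog '0 0 0 0 0 0 1;0 0 0 0 0 0 1;0 0 -0.1 0 0 0 1;0 0 -0.3 0 0 0 1;0 0 -0.52 0 0 0 1;0 0 -0.52 0 0 0 1;0 0 -0.52 0 0 0 1'
python3 - <<'E'
from h import *
go((577.5,24.8,140))
E
```

```text
t: 23.7
ee_pos: [436.9, -126.8, 37.8]
orientation: [0.688, 3.063, -0.0]
ft_force: [0.5, 0.3, -0.8]
width: 32.0
grasp_force: 0.0
t: 24.4
ee_pos: [436.5, -126.8, 141.5]
orientation: [0.688, 3.063, -0.0]
ft_force: [-0.4, 0.9, -1.6]
width: 23.3
grasp_force: 30.0
at [ 436.5 -126.8  141.5] tilt [ 2.4e-03 -8.0e-04 -1.0e+00] yaw_y 64.7 w 23.3
(577.5, 24.8, 140) x1 [-0.313  0.987  0.009]
```

```bash
python3 -m jog '-0.313 0.988 0 0 0 0 1;-0.313 0.988 0 0 0 0 1;-0.313 0.988 0 0 0 0 1;-0.313 0.988 0 0 0 0 1;-0.313 0.988 0 0 0 0 1;-0.313 0.988 0 0 0 0 1;-0.313 0.988 0 0 0 0 1;-0.313 0.988 0 0 0 0 1'
python3 - <<'E'
from h import *
go((577.5,24.8,41.5))
E
```

```text
t: 25.2
ee_pos: [575.5, 24.1, 139.7]
orientation: [-0.69, -3.062, 0.001]
ft_force: [-0.1, -0.1, -0.9]
width: 23.0
grasp_force: 30.0
at [575.5  24.1 139.7] tilt [-2.6e-03 -2.0e-04 -1.0e+00] yaw_y 64.6 w 23.0
(577.5, 24.8, 41.5) x1 [-0.009  0.008  0.491]
```

```bash
python3 -m jog '0 0.004 0.1 0 0 0 1;0 0.004 0.3 0 0 0 1;0 0.004 0.43 0 0 0 1;0 0.004 0.47 0 0 0 1;0 0.004 0.495 0 0 0 1;0 0.004 0.495 0 0 0 1;0 0.004 0.495 0 0 0 1'
python3 -m jog '0 0 0 0 0 0 -0.2;0 0 0 0 0 0 -0.2;0 0 0 0 0 0 -0.2;0 0 0 0 0 0 -0.2;0 0 -0.2 0 0 0 -0.2;0 0 -0.495 0 0 0 -0.2;0 0 -0.495 0 0 0 -0.2;0 0 -0.495 0 0 0 -0.2'
python3 - <<'E'
from h import *
go((378,276.5,140))
M=Rm(get_obs()["orientation"]); print(get_obs()["qpos"].round(2))
i=get_image("scene"); cv2.imwrite("pics/s4.png",cv2.resize(i[160:310,280:480,::-1],(800,600),interpolation=cv2.INTER_CUBIC))
print([(c2w(r["xyz"],"scene").round(0),round(r["confidence"],2)) for r in pinpoint("nut_a","scene")])
E
```

```text
t: 25.9
ee_pos: [578.4, 25.6, 42.9]
orientation: [0.689, 3.063, 0.001]
ft_force: [0.0, -0.5, -1.4]
width: 22.9
grasp_force: 30.0
t: 26.7
ee_pos: [578.9, 26.0, 142.8]
orientation: [0.687, 3.061, 0.002]
ft_force: [-0.6, 0.2, -0.2]
width: 52.5
grasp_force: 0.0
at [578.9  26.  142.8] tilt [ 4.5e-03  1.0e-04 -1.0e+00] yaw_y 64.7 w 52.5
(378, 276.5, 140) x2 [0.722 0.351 0.005]
[ 0.02  0.48  1.8  -0.    0.85 -1.1 ]
[(array([560., 305.,   0.]), 0.71), (array([577.,  25.,   6.]), 0.7), (array([627.,  -2.,   6.]), 0.58), (array([602.,  14.,  -1.]), 0.57)]
```

View pics/s4.png

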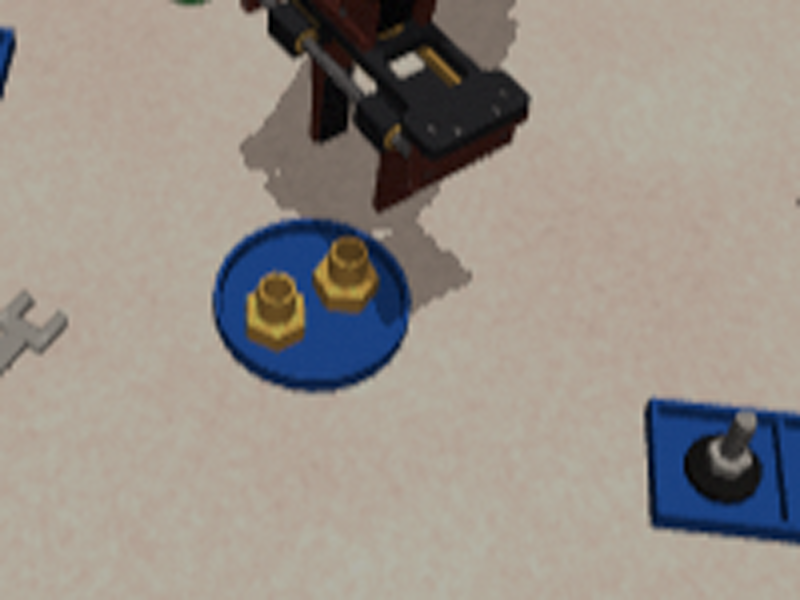

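Couplings stand side by side in the dish (crop pixels (275,312) and (347,275)). Now the handle.

```bash
python3 -m jog '0.722 0.351 0 0 0 1 -0.2;0.722 0.351 0 0 0 1 -0.2;0.722 0.351 0 0 0 1 -0.2;0.722 0.351 0 0 0 1 -0.2;0.722 0.351 0 0 0 1 -0.2;0.722 0.351 0 0 0 1 -0.2'
python3 -m jog '0 0 0 0 0 1 -0.2;0 0 0 0 0 1 -0.2;0 0 0 0 0 1 -0.2;0 0 0 0 0 1 -0.2;0 0 0 0 0 1 -0.2'
python3 -m jog '0 0 0 0 0 1 -0.2;0 0 0 0 0 1 -0.2;0 0 0 0 0 1 -0.2;0 0 0 0 0 1 -0.2;0 0 0 0 0 1 -0.2'
python3 - <<'E'
from h import *
print(np.array(get_obs()["qpos"]).round(2)); go((378,276.5,140))
A=[]
for c,(u0,v0,u1,v1) in {"top":(170,230,230,300),"scene":(460,190,520,250)}.items():
  i=get_image(c)
  for r in outline_of("tap_handle",c): print(c,round(r["confidence"],2),r["mask"].sum())
  A.append(cv2.resize(i[v0:v1,u0:u1,::-1],(400,400),interpolation=cv2.INTER_CUBIC))
cv2.imwrite("pics/tap.png",np.hstack(A))
E
```

```text
t: 27.4
ee_pos: [476.6, 151.0, 139.6]
orientation: [-1.453, -2.784, 0.002]
ft_force: [-0.4, 0.3, 0.4]
width: 52.5
grasp_force: 0.0
t: 27.9
ee_pos: [477.7, 150.0, 140.1]
orientation: [-2.129, -2.31, 0.001]
ft_force: [-0.0, 0.6, -0.2]
width: 52.4
grasp_force: 0.0
t: 28.4
ee_pos: [477.4, 150.4, 140.3]
orientation: [-2.653, -1.683, 0.001]
ft_force: [-0.0, -0.4, -0.1]
width: 52.5
grasp_force: 0.0
[ 0.28  0.39  1.97 -0.    0.78  0.72]
at [477.4 150.4 140.3] tilt [-3.e-04 -2.e-04 -1.e+00] yaw_y -25.2 w 52.5
(378, 276.5, 140) x1 [ 0.358 -0.718  0.002]
top 0.29 734
scene 0.74 295
scene 0.62 1299
```

View pics/tap.png

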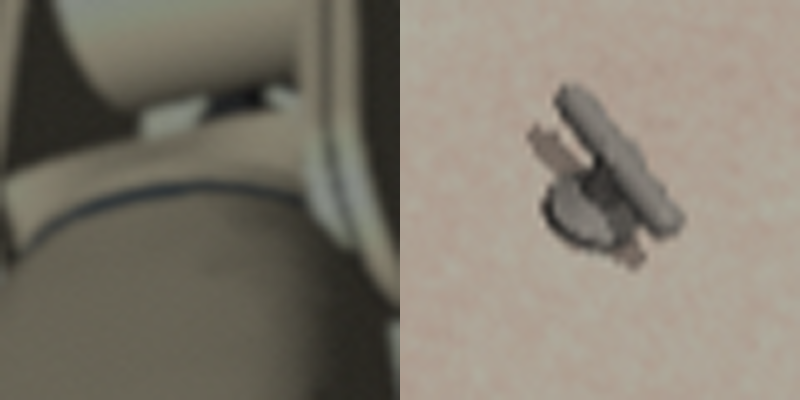

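```bash
python3 - <<'E'
from h import *
a,b=px2w(485.2,203.8,38,"scene"),px2w(500.8,224.2,38,"scene"); d=b-a
print(a.round(0),b.round(0),np.linalg.norm(d),np.degrees(np.arctan2(d[1],d[0])),(a+b)/2)
E
```

```text
[357. 252.  38.] [400. 307.  38.] 69.56860148419804 51.42622852612535 [378.6982396  279.61555903  38.        ]
```

The scene crop gives the bar at 51.4°, 70 mm long, centred near (378,278). That agrees with the top view.

```bash
python3 -m jog '0.358 -0.72 0 0 0 0.435 -0.2;0.358 -0.72 0 0 0 0.435 -0.2;0.358 -0.72 0 0 0 0.435 -0.2;0.358 -0.72 0 0 0 0.435 -0.2;0.358 -0.72 0 0 0 0.435 -0.2;0.358 -0.72 0 0 0 0.435 -0.2;0.358 -0.72 0 0 0 0.435 -0.2'
python3 - <<'E'
from h import *
go((378.2,277.5,35.5))
E
```

```text
t: 29.3
ee_pos: [378.1, 276.8, 140.7]
orientation: [2.828, 1.368, 0.0]
ft_force: [-0.2, -0.3, 0.0]
width: 52.5
grasp_force: 0.0
at [378.1 276.8 140.7] tilt [ 2.e-04 -0.e+00 -1.e+00] yaw_y -38.4 w 52.5
(378.2, 277.5, 35.5) x1 [ 0.003 -0.002  0.526]
```

```bash
python3 -m jog '0 0 0.2 0 0 0 -0.2;0 0 0.4 0 0 0 -0.2;0 0 0.525 0 0 0 -0.2;0 0 0.525 0 0 0 -0.2;0 0 0.525 0 0 0 -0.2;0 0 0.525 0 0 0 1;0 0 0.525 0 0 0 1;0 0 0.525 0 0 0 1'
python3 -m jog '0 0 0 0 0 0 1;0 0 0 0 0 0 1;0 0 0 0 0 0 1;0 0 -0.1 0 0 0 1;0 0 -0.3 0 0 0 1;0 0 -0.52 0 0 0 1;0 0 -0.52 0 0 0 1;0 0 -0.52 0 0 0 1'
python3 - <<'E'
from h import *
go((573.7,-308.5,140))
i=get_image("scene"); cv2.imwrite("pics/s5.png",cv2.resize(i[140:260,420:580,::-1],(800,600),interpolation=cv2.INTER_CUBIC))
E
```

```text
t: 30.1
ee_pos: [378.2, 277.9, 36.8]
orientation: [-2.828, -1.368, -0.004]
ft_force: [0.2, -0.8, -0.2]
width: 32.3
grasp_force: 0.0
t: 30.9
ee_pos: [377.7, 277.7, 140.3]
orientation: [-2.828, -1.368, -0.003]
ft_force: [-0.0, -0.2, -2.7]
width: 14.7
grasp_force: 30.0
at [377.7 277.7 140.3] tilt [ 0.0017  0.0012 -1.    ] yaw_y -38.4 w 14.7
(573.7, -308.5, 140) x3 [-0.563  0.862 -0.   ]
```

View pics/s5.png

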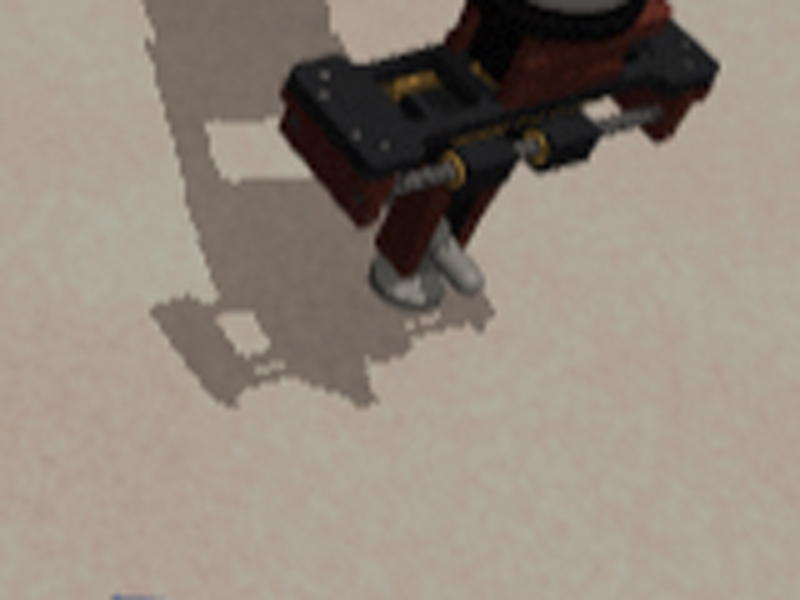

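The handle is held upright.

```bash
python3 -m jog '-0.563 0.862 0 0 0 0 1;-0.563 0.862 0 0 0 0 1;-0.563 0.862 0 0 0 0 1;-0.563 0.862 0 0 0 0 1;-0.563 0.862 0 0 0 0 1'
python3 -m jog '-0.563 0.862 0 0 0 0 1;-0.563 0.862 0 0 0 0 1;-0.563 0.862 0 0 0 0 1;-0.563 0.862 0 0 0 0 1;-0.563 0.862 0 0 0 0 1'
python3 -m jog '-0.563 0.862 0 0 0 0 1;-0.563 0.862 0 0 0 0 1;-0.563 0.862 0 0 0 0 1;-0.563 0.862 0 0 0 0 1;-0.563 0.862 0 0 0 0 1;-0.563 0.862 0 0 0 0 1;-0.563 0.862 0 0 0 0 1;-0.563 0.862 0 0 0 0 1'
python3 - <<'E'
from h import *
go((573.7,-308.5,140),(573.7,-308.5,40.5))
E
```

```text
t: 31.45
ee_pos: [442.8, 78.0, 137.9]
orientation: [-2.831, -1.361, 0.005]
ft_force: [-0.1, -0.3, -0.1]
width: 14.7
grasp_force: 30.0
t: 31.95
ee_pos: [509.2, -116.8, 138.1]
orientation: [2.83, 1.363, -0.001]
ft_force: [0.7, 0.2, -1.6]
width: 14.9
grasp_force: 30.0
t: 32.75
ee_pos: [572.6, -306.2, 138.8]
orientation: [-2.825, -1.37, 0.002]
ft_force: [0.5, -0.7, -1.6]
width: 14.5
grasp_force: 30.0
at [ 572.6 -306.2  138.8] tilt [-0.0021  0.0014 -1.    ] yaw_y -38.3 w 14.5
(573.7, -308.5, 140) x1 [-0.006  0.012 -0.006]
(573.7, -308.5, 40.5) x1 [0.    0.001 0.497]
```

```bash
python3 -m jog '-0.002 0.005 0.1 0 0 0 1;-0.002 0.005 0.3 0 0 0 1;-0.002 0.005 0.43 0 0 0 1;-0.002 0.005 0.47 0 0 0 1;-0.002 0.005 0.496 0 0 0 1;-0.002 0.005 0.496 0 0 0 1;-0.002 0.005 0.496 0 0 0 1'
python3 -m jog '0 0 0 0 0 0 -0.2;0 0 0 0 0 0 -0.2;0 0 0 0 0 0 -0.2;0 0 0 0 0 0 -0.2;0 0 -0.2 0 0 0 -0.2;0 0 -0.495 0 0 0 -0.2;0 0 -0.8 0 0 0 -0.2;0 0 -0.8 0 0 0 -0.2'
python3 -m jog '0 -0.9 -0.1 0 0 0 -0.2;0 -0.9 -0.1 0 0 0 -0.2;0 -0.9 -0.1 0 0 0 -0.2;0 -0.9 -0.1 0 0 0 -0.2;0 -0.9 -0.1 0 0 0 -0.2;0 -0.9 -0.1 0 0 0 -0.2;0 -0.9 -0.1 0 0 0 -0.2'
python3 - <<'E'
from h import *
i=get_image("scene"); cv2.imwrite("pics/s6.png",cv2.resize(i[90:330,215:535,::-1],(800,600),interpolation=cv2.INTER_CUBIC))
for t in ("foot_a","nut_a","tap_handle","detergent","wrench"): print(t,[(c2w(r["xyz"],"scene").round(0),round(r["confidence"],2)) for r in pinpoint(t,"scene")])
i=get_image("top"); cv2.imwrite("pics/t6.png",cv2.resize(i[130:290,170:480,::-1],(800,413),interpolation=cv2.INTER_CUBIC))
E
```

```text
t: 33.45
ee_pos: [574.8, -309.5, 41.9]
orientation: [2.826, 1.368, 0.002]
ft_force: [-0.5, 0.8, -1.1]
width: 15.0
grasp_force: 30.0
t: 34.25
ee_pos: [575.9, -310.5, 206.0]
orientation: [2.823, 1.366, 0.007]
ft_force: [1.2, 0.2, 0.3]
width: 52.7
grasp_force: 0.0
t: 34.95
ee_pos: [434.0, -198.4, 220.8]
orientation: [2.827, 1.367, 0.001]
ft_force: [-0.4, -1.1, 0.3]
width: 52.7
grasp_force: 0.0
foot_a [(array([548., 339.,   4.]), 0.85), (array([ 391., -211.,    1.]), 0.7), (array([ 423., -398.,   -2.]), 0.62)]
nut_a [(array([582.,  23.,   5.]), 0.68), (array([625.,  -0.,   6.]), 0.67)]
tap_handle [(array([ 578., -310.,    9.]), 0.53)]
detergent [(array([ 381., -528.,   -1.]), 0.79)]
wrench [(array([ 774., -136.,    2.]), 0.68), (array([626.,  -0.,   6.]), 0.27)]
```

View pics/s6.png

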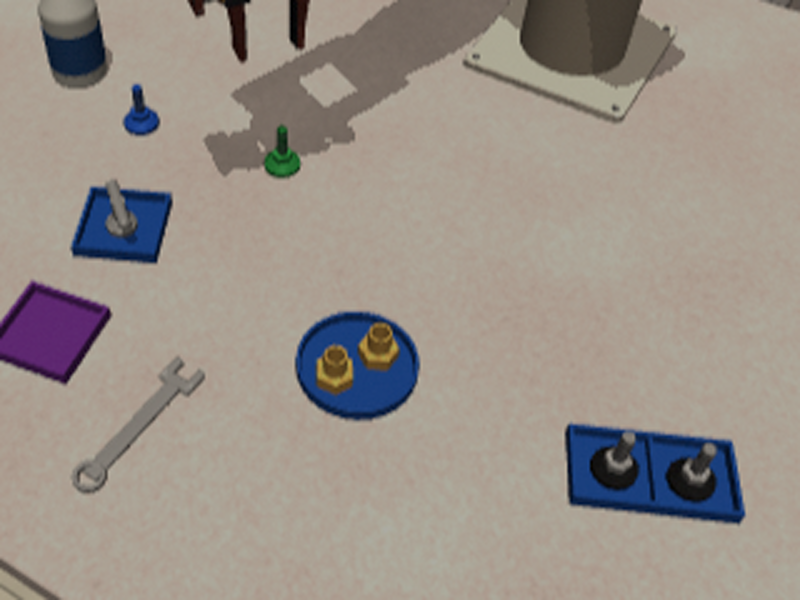

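View pics/t6.png

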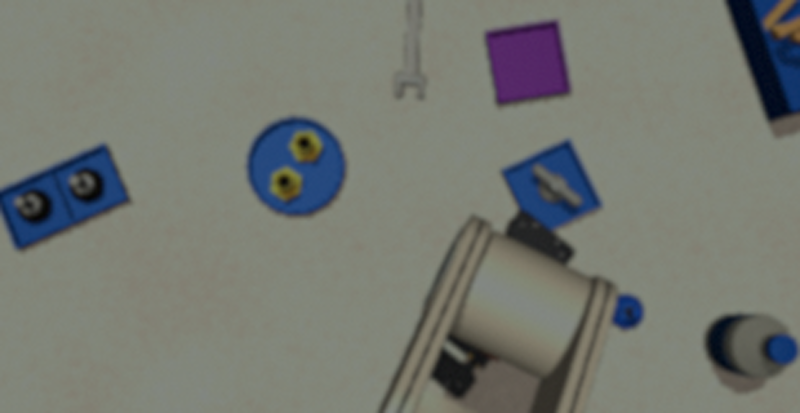

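Every part stands upright in its tray: feet at (615,465) and (690,477), couplings at (335,370) and (380,345), handle at (120,215) in the scene crop. The bystanders and look-alikes have not moved.

```bash
python3 -c "from workcell import *; print(close_job())"
```

```text
the job is handed in; nothing more can be done
None
```

The job is handed in at about 35 s of the 128 s limit: both feet in the twin tray (one per bay), both couplings side by side in the round dish, and the tap handle in the blue square tray, all upright and released, with the bottle, wrench and look-alikes left where they were.

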